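Reset the length stop of a bench strip cutter to a pattern blank

ROBOT

A 7-joint arm with a two-finger parallel gripper is mounted at the origin on the work surface. World frame = base frame: x ahead of the robot, y to its left, z up, the work surface at z = 0. Lengths are in m, angles in rad, forces in N, time in s.
With the tool pointing down it reaches from about 0.35 to 0.9 m from the base axis. Payload 8.1 kg.
Tool frame: the origin (TCP) lies on the centre line of the jaws, within the pads' length; the fingertips stand 14 mm ahead of it and the grasp point (between the pads) lies 5 mm behind it; z points along the fingers, y is the direction in which the jaws open and shut (so a half turn about z gives the same grasp; the last joint's range is limited). The gripper opens to 92 mm and grips with 3 to 60 N. Pads are 19 mm wide; open, the fingers measure 130 mm over their backs; the gripper's body (75 mm by 190 mm) begins 47 mm behind the grasp point.
Start: joints at [-0.103, 0.434, 0.025, 1.573, -0.012, 1.134, -0.075], TCP at [0.625, -0, 0.241] pointing down, gripper open.
Joint ranges: [-2.62, 2.62], [-0.44, 2.09], [-1.27, 1.32], [0.08, 2.57], [-1.32, 4.46], [0.12, 2], [-2.74, 2.74]. Speed limits (rad/s): [2.22, 2.22, 3.01, 3.01, 3.14, 3.14, 3.14].

INTERFACE

Orientations are given as a rotation vector (axis times angle).
In Python, from cell import arm, optics gives the robot as it stands.
- The arm moves only by the shell command python3 -m creep 'ROWS' [FORCE]. ROWS is JSON, a list of rows, each an object with "translation": the shift along the tool's x, y, z in m, a list of three; "rot": the turn, a rotation vector about the tool's x, y, z in degrees, a list of three; "jaw": the finger opening in m, from 0 to 0.0918. In form: [{"translation": [x, y, z], "rot": [wx, wy, wz], "jaw": jaw}, ...]. A call has 1 to 12 rows; each row shifts and turns the commanded pose from where the row before left it, along the tool's axes as they then stand; what a row does not reach is not made up. A row lasts 1/12 s, in which the tool goes at most 41.7 mm and 7.16 degrees, less where a joint would pass 70% of its speed; a pose out of reach is approached as far as the arm can. A call is refused whole if a number of a shift passes 0.0417 or a number of a turn 7.16, either way. A call with a gripper value outside its range is refused whole. The fingers move at their own pace and stop on an object; FORCE is the grip in N (left out, the last holds). Time passes only in rows, so rows that do not move let the fingers close. It gives the time, the measured TCP pose, the force and the opening at its end, in the units of the state.
- arm.observe(): the state, without advancing time (a new reading comes with each control period).
- optics.get_image(name): name is "scene" or "side" or "wrist"; returns the picture (420x560x3 uint8, red, green, blue); there is no depth.
- optics.camera_info(name): a dict with "fx", "fy", "cx", "cy" (pixels), "R" (3x3) and "t" (3): a world point X has camera coordinates R X + t. Camera axes: x right, y down, z forward; pixel columns grow to the right and rows downward; lengths in m; the calibration is good to about 2 mm. A picture is of the moment at which its call begins: read the wrist's pose just before it. camera_info takes no time and is no camera call; for the wrist camera it gives the pose at the moment of the call.
- arm.sign_off(): hands the job in, once; it reports no verdict.
Trained networks look in the newest picture that a camera, given by its name, has taken for a name from the list of things; names that differ only in an ending like _2 or _b are one class to them, and where a whole thing is asked for, a point or a joint stands for the part that bears it (a point fixed in the world has none). Each returns a list of dicts, best first, with "score" (0 to 1); they miss things now and then, are a little off and sometimes report something else, mostly with a low value. They report only what shows in the picture. A call takes as long as a camera call.
- optics.boxes_of(camera, thing): "location" ([column, row] in pixels, amid what is visible of it).
- optics.pinpoint(camera, thing): "location" ([column, row] in pixels: a listed point, or the origin of a listed thing).
The state is a dict: "clock": time; "joints": joint angles; "dq": joint speeds; "joint_efforts": joint torques, N m; "position": TCP position; "ee_rot": TCP orientation; "force": force on the tool from outside, world axes, zero at the start; "ft_torque": the same for the moment, N m; "width": opening from 0.0 (shut) to 1.0 (fully open).
Only numpy, scipy, OpenCV 4.12 (cv2) and the standard library are available. Lean on these libraries where they do the work, as an engineer would, in place of code of your own. Each camera call takes 0.05 s, during which the arm holds its last target.

TASK

Set the length stop of the bench strip cutter to the copper pattern blank that lies loose in its channel: loosen the stop's brass thumb screw first, then slide the stop along its rod, gently, until the blank is nipped snugly with no gap between the stop's finger and the closed blade. With it still snug, turn the thumb screw firmly tight again and let go; do not squeeze the blank hard and leave the hammer, the steel block and the bowl where they are.

Things in the scene. Friction and masses are not known exactly. Their poses are not given: they have to be found in the camera images.
- cutter: green cast lever shear for metal strip, fixed to the bench; base 130 x 300 x 12 mm. Origin on the bench under the machine; z up, y along guide rod and channel towards the blade, x level across them. Head with closed blade from y = 60 mm on, 118 mm high, its red-gripped lever (down) to y = 285 mm, up to 112 mm high; nothing else of it but stop and screw is higher than 75 mm
- rod_end (a point): where the steel guide rod (14 mm thick, axis along the cutter's y) leaves its outer post (28 x 18 mm, top 19 mm above the rod's axis), far from the blade; axes as the cutter's, cutter coordinates (-25, -156, 55) mm. The rod runs from here 216 mm towards +y to the head
- blade_face (a point): point on the closed blade's flat face (facing the cutter's -y) that the blank's end must rest on; cutter coordinates (20, 60, 38) mm, axes as the cutter's. It lies at the end of the channel
- channel (a point): on the floor of the open steel channel (17 mm wide, lips 5 mm high, ending at the blade), 90 mm from the blade; axes as the cutter's. In it lies loose the copper pattern blank, a flat bar 14 mm wide, 6 mm thick, about 60 g. Its length (48 to 72 mm) and its place (its end 3 to 18 mm short of the blade) change each time and are not measured. More than 12 N end to end spoils it
- stop: dark steel knurled stop collar, 34 mm diameter, 22 mm long, on the guide rod; origin at its centre on the rod's axis, axes as the cutter's. It only slides along the cutter's y: free, it drags with 1.5 to 2.5 N; clamped by its screw it holds over 30 N. It starts 30 to 118 mm from its final place, on the side away from the blade, and can travel on beyond that place
- stop_face (a point): point on the flat end face (towards the blade, the cutter's +y) of the stop's brass finger, 8 mm thick and 12 mm wide, that reaches into the channel and pushes the blank's end: 45 mm in x, 11 mm in y, -17 mm in z from the stop's origin; axes as the cutter's
- screw (a joint): turn of the thumb screw, rad, growing counter-clockwise seen from above (loosening). Starts clamped, 0 to 0.2. The tip leaves the rod at 0.6; above that it turns lightly (0.03 Nm) and the stop is free; end of thread at 3.0. Right-hand thread: below 0.6 tightening torque climbs to about 0.2 Nm at 0, hard end at -0.5. Firmly tight is below 0.3. It stays where left; rises 0.25 mm a rad
- screw_grip (a point): centre of the brass thumb screw's upright flat tab, 34 mm long (this point's y), 10 mm thick (its x), 20 mm high, on the screw's upright axis, 47 mm above the stop's origin; y lies along the rod when the screw reads 0. It turns with the screw and slides with the stop. Below the tab 14 mm of 8 to 14 mm thick shank are free above the stop's 18 mm square boss
- hammer: bystander: small hammer with dark wooden handle, 240 mm long, lying on the bench; origin in its middle
- bench_block: bystander: steel bench block 60 x 60 x 22 mm; origin at the centre of its underside
- finding_bowl: bystander: small white bowl, 84 mm wide, 35 mm high; origin at the centre of its underside

How it is judged:
By the outcome, as a careful person would: the job done as asked, in the order asked, and still so for the second after the job is handed in, with the robot touching nothing.
It also fails if it takes over 54 s, if anything falls off the work surface, if the arm or the gripper's body presses on something with over 40 N, if the wrist force passes 120 N, or if a joint passes its speed limit or range.

## Working session

There is one attempt and no reset: what is moved stays moved. The work goes in short steps, Python scripts to look and compute and a shell command to move; the robot and the scene stay as the last step left them, time stands still between calls to the robot, and variables do not carry over. Pictures are saved under pics/ and viewed, and the job is handed in when it is done.

```bash
mkdir -p pics; ls
cat > h.py <<'E'
import numpy as np, cv2
from scipy.spatial.transform import Rotation as Rn
from cell import arm, optics
def snap(cam,fn):
    im=optics.get_image(cam); cv2.imwrite('pics/'+fn,im[:,:,::-1]); return im
def ray(ci,px):
    R=np.array(ci['R']);t=np.array(ci['t'])
    d=R.T@np.array([(px[0]-ci['cx'])/ci['fx'],(px[1]-ci['cy'])/ci['fy'],1.0])
    return -R.T@t,d/np.linalg.norm(d)
def onz(ci,px,z):
    c,d=ray(ci,px); return c+d*(z-c[2])/d[2]
def tri(obs):
    A=np.zeros((3,3));b=np.zeros(3)
    for ci,px in obs:
        c,d=ray(ci,px);P=np.eye(3)-np.outer(d,d);A+=P;b+=P@c
    X=np.linalg.solve(A,b)
    res=[np.linalg.norm((np.eye(3)-np.outer(d,d))@(X-c)) for c,d in [ray(*o) for o in obs]]
    return X,res
def proj(ci,X):
    x=np.array(ci['R'])@X+np.array(ci['t']); return [ci['fx']*x[0]/x[2]+ci['cx'],ci['fy']*x[1]/x[2]+ci['cy']]
E
python3 - <<'E'
from h import *
print(arm.observe())
snap('scene','s0.png');snap('side','d0.png')
names=['cutter','rod_end','blade_face','stop','stop_face','screw_grip','channel']
for cam in['scene','side']:
    for n in names:
        r=optics.pinpoint(cam,n)
        print(cam,n,[(np.round(q['location'],1).tolist(),round(q['score'],2)) for q in r[:2]])
E
```

```text
pics
{'clock': 0.0, 'joints': array([-0.10257445,  0.43524121,  0.02497064,  1.57406508, -0.01159506,
        1.13399472, -0.07511478]), 'dq': array([-0.0003678 , -0.00118504,  0.0002    ,  0.00118182, -0.00175396,
       -0.00028372, -0.00011565]), 'joint_efforts': array([ 3.89017032e-04, -6.67853522e+01,  9.84863900e-01, -3.14464223e+01,
       -6.05165795e-02,  4.27553023e-02,  1.12382318e-04]), 'position': array([ 6.24526963e-01, -7.01793059e-05,  2.39945985e-01]), 'ee_rot': array([-2.22085296e+00, -2.22061847e+00,  1.89045451e-03]), 'force': array([-0.66044944,  0.12089391,  0.85668349]), 'ft_torque': array([ 0.01275357,  0.03733581, -0.02210674]), 'width': 1.0011349021294869}
scene cutter [([347.2, 242.0], 0.81)]
scene rod_end [([299.6, 166.9], 0.95)]
scene blade_face [([370.9, 265.8], 0.71)]
scene stop [([316.0, 183.8], 0.82)]
scene stop_face [([300.5, 203.2], 0.8), ([317.8, 353.8], 0.3)]
scene screw_grip [([320.6, 163.9], 0.56)]
scene channel [([330.2, 231.1], 0.65)]
side cutter [([221.6, 257.6], 0.91)]
side rod_end [([277.7, 261.9], 0.95)]
side blade_face [([201.4, 228.8], 0.65)]
side stop []
side stop_face [([264.6, 255.0], 0.64)]
side screw_grip [([253.1, 240.7], 0.57), ([202.9, 230.4], 0.4)]
side channel [([235.5, 243.2], 0.69)]
```

View pics/s0.png

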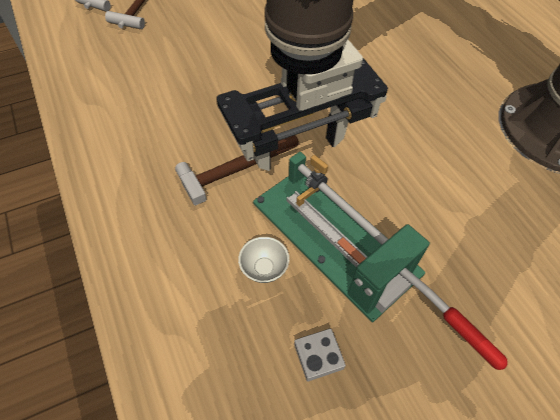

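View pics/d0.png

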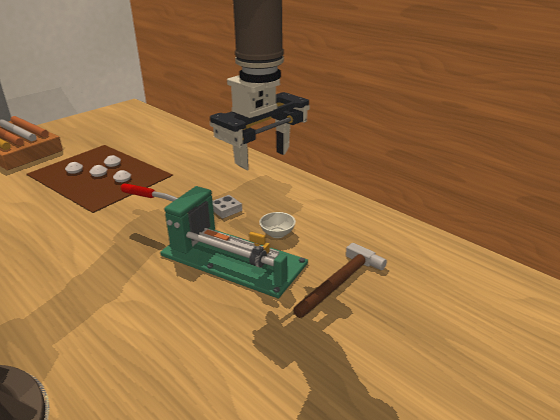

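Run:
```python
from h import *
S=optics.camera_info('scene');D=optics.camera_info('side')
pts={'cutter':([347.2,242],[221.6,257.6]),'rod_end':([299.6,166.9],[277.7,261.9]),'blade_face':([370.9,265.8],[201.4,228.8]),'stop_face':([300.5,203.2],[264.6,255]),'screw_grip':([320.6,163.9],[253.1,240.7]),'channel':([330.2,231.1],[235.5,243.2])}
for n,(a,b) in pts.items():
    X,r=tri([(S,a),(D,b)]);print(n,X.round(4),np.round(r,4))
for c in(S,D): print(c['fx'],-np.array(c['R']).T@c['t'])
```

```text
cutter [0.544  0.0528 0.0039] [0.0002 0.0002]
rod_end [ 0.5683 -0.095   0.0573] [0.0014 0.0014]
blade_face [0.5474 0.1235 0.0446] [0.0002 0.0002]
stop_face [ 0.5908 -0.0366  0.0325] [0.0015 0.0015]
screw_grip [ 0.5471 -0.0546  0.0995] [0.0023 0.0023]
channel [0.5723 0.0362 0.0359] [0.0004 0.0004]
459.90701629769694 [0.82336905 0.35128056 0.70664399]
496.4121639138009 [ 0.03000885 -0.65698409  0.65103938]
```

```bash
cat >> h.py <<'E'
from scipy.optimize import least_squares
LOC={'cutter':[0,0,0],'rod_end':[-25,-156,55],'blade_face':[20,60,38],'channel':[20,-30,33]}
def fit(obs):  # obs list (ci,name,px); params x,y,yaw,s(stop y),phi unused
    def X(n,p):
        if n=='stop':l=[-25,p[3],55]
        elif n=='stop_face':l=[20,p[3]+11,38]
        elif n=='screw_grip':l=[-25,p[3],102]
        else:l=LOC[n]
        l=np.array(l,float); l[:2]*=1; l=l/1000 if n in LOC else l/1000
        c,s=np.cos(p[2]),np.sin(p[2])
        return np.array([p[0]+c*l[0]-s*l[1],p[1]+s*l[0]+c*l[1],l[2]])
    def f(p):
        return np.concatenate([np.array(proj(ci,X(n,p)))-px for ci,n,px in obs])
    r=least_squares(f,[0.55,0.05,0.3,-100.],x_scale=[.01,.01,.1,10],loss='soft_l1',f_scale=2)
    return r.x,f(r.x).reshape(-1,2),X
E
python3 - <<'E'
from h import *
im=snap('wrist','w0.png')
W=optics.camera_info('wrist');S=optics.camera_info('scene');D=optics.camera_info('side')
obs=[]
for n in ['cutter','rod_end','blade_face','stop','stop_face','screw_grip','channel']:
    r=optics.pinpoint('wrist',n)
    print(n,[(np.round(q['location'],1).tolist(),round(q['score'],2)) for q in r[:2]])
    if r and r[0]['score']>.5: obs.append((W,n,r[0]['location']))
pts={'cutter':([347.2,242],[221.6,257.6]),'rod_end':([299.6,166.9],[277.7,261.9]),'blade_face':([370.9,265.8],[201.4,228.8]),'stop_face':([300.5,203.2],[264.6,255]),'screw_grip':([320.6,163.9],[253.1,240.7]),'channel':([330.2,231.1],[235.5,243.2]),'stop':([316,183.8],None)}
for n,(a,b) in pts.items():
    obs.append((S,n,a)); 
    if b: obs.append((D,n,b))
p,res,X=fit(obs)
print(p,X('screw_grip',p))
for o,r in zip(obs,res):print(o[1],r.round(1))
print(W)
E
```

```text
cutter [([218.4, 132.8], 0.76), ([232.1, 155.8], 0.65)]
rod_end []
blade_face [([206.9, 72.1], 0.76)]
stop [([218.0, 236.3], 0.87), ([336.9, 150.2], 0.66)]
stop_face [([252.5, 212.6], 0.94)]
screw_grip [([210.8, 255.0], 0.73)]
channel [([233.8, 153.4], 0.65)]
[ 5.44641147e-01  5.99007931e-02  2.83366491e-01 -1.13724500e+02] [ 0.55243433 -0.05627807  0.102     ]
cutter [-2.7  0.1]
blade_face [-0.   1.7]
stop [ 1.1 -0.5]
stop_face [0.9 0.4]
screw_grip [-0.5 -2. ]
channel [1.  1.5]
cutter [1.5 4.5]
cutter [-1.6 -0.1]
rod_end [ 0.7 -0.9]
rod_end [-1.5  2.4]
blade_face [-0.8  1.5]
blade_face [0.2 2.6]
stop_face [1.  0.3]
stop_face [ 0.1 -3.3]
screw_grip [-1.8 -0.3]
screw_grip [ 3.7 -2. ]
channel [0.2 1.1]
channel [0.1 1. ]
stop [ 0.5 -3.4]
{'fx': 298.90601890152504, 'fy': 298.90601890152504, 'cx': 280.08325802271645, 'cy': 210.59406489439897, 'R': array([[ 9.99999565e-01,  9.31437620e-04,  4.57244832e-05],
       [ 8.73714857e-04, -9.52913994e-01,  3.03239436e-01],
       [ 3.26020119e-04, -3.03239265e-01, -9.52914394e-01]]), 't': array([-0.62529972, -0.04070277,  0.39236345])}
```

View pics/w0.png

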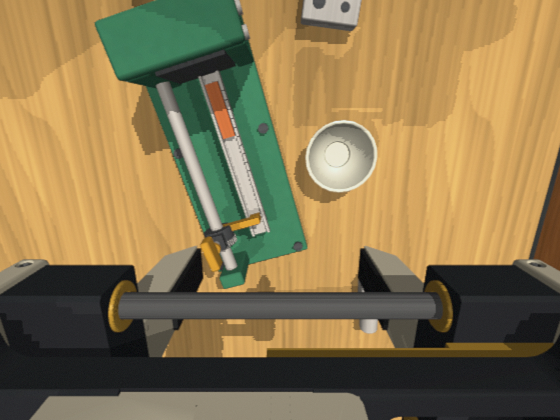

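```bash
python3 -m creep '[{"translation":[-0.014,-0.018,0.012],"rot":[0,0,0],"jaw":0.06},{"translation":[-0.014,-0.018,0.012],"rot":[0,0,0],"jaw":0.06},{"translation":[-0.014,-0.018,0.012],"rot":[0,0,0],"jaw":0.06},{"translation":[-0.014,-0.018,0.012],"rot":[0,0,0],"jaw":0.06},{"translation":[0,0,0],"rot":[0,0,-6],"jaw":0.06},{"translation":[0,0,0],"rot":[0,0,-6],"jaw":0.06},{"translation":[0,0,0],"rot":[0,0,-7],"jaw":0.06},{"translation":[0,0,0],"rot":[0,0,0],"jaw":0.06}]' 30
cat > look.py <<'E'
from h import *
import sys
im=snap('wrist',sys.argv[1]);W=optics.camera_info('wrist')
obs=[]
for n in ['cutter','rod_end','blade_face','stop','stop_face','screw_grip','channel']:
    r=optics.pinpoint('wrist',n)
    print(n,[(np.round(q['location'],1).tolist(),round(q['score'],2)) for q in r[:2]], end=' ')
    if n=='screw_grip' and r: print(onz(W,r[0]['location'],.102).round(4),end='')
    print()
s=arm.observe();print(s['clock'],s['position'],Rn.from_rotvec(s['ee_rot']).as_matrix().round(3).tolist(),s['force'],s['ft_torque'],s['width'])
print('tcp px',proj(W,np.array(s['position'])))
E
python3 look.py w1.png
```

```text
clock: 1.87
position: [0.5529, -0.0562, 0.1928]
ee_rot: [1.817, 2.562, 0.0]
force: [0.1, -0.4, 0.0]
width: 0.657
cutter [([309.4, 87.0], 0.93)] 
rod_end [([276.1, 239.6], 0.97)] 
blade_face [([347.0, 3.9], 0.89)] 
stop [([281.0, 200.1], 0.91), ([280.2, 240.2], 0.69)] 
stop_face [([324.8, 187.5], 0.78), ([345.9, 3.1], 0.73)] 
screw_grip [([281.6, 219.5], 0.82)] [ 0.5547 -0.0579  0.102 ]
channel [([332.0, 113.9], 0.88)] 
2.2667 [ 0.55305199 -0.05588627  0.19273065] [[-0.325, 0.946, 0.0], [0.946, 0.325, -0.0], [-0.0, -0.0, -1.0]] [-0.58181277  0.06450239 -0.47836117] [ 0.02298664 -0.00512574  0.01152405] 0.6553235168570232
tcp px [np.float64(280.71103619387867), np.float64(270.35040086369276)]
```

View pics/w1.png

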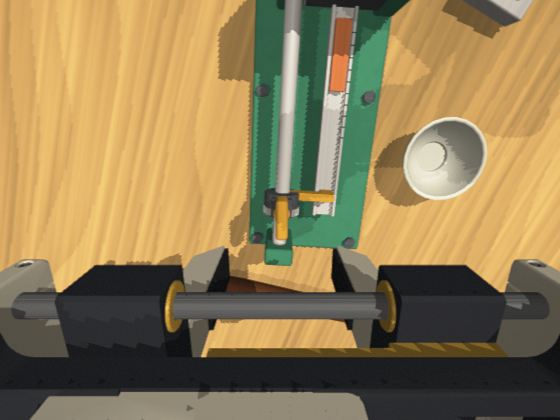

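Run:
```python
from h import *
W=optics.camera_info('wrist')
o=[('cutter',[309.4,87]),('rod_end',[276.1,239.6]),('blade_face',[347,3.9]),('stop',[281,200.1]),('stop_face',[324.8,187.5]),('screw_grip',[281.6,219.5]),('channel',[332,113.9])]
obs=[(W,a,b) for a,b in o]
p,res,X=fit(obs);print(p,np.degrees(p[2]),X('screw_grip',p),X('rod_end',p),X('blade_face',p))
for q,r in zip(o,res):print(q[0],r.round(1))
im=cv2.imread('pics/w1.png')[180:260,240:330];cv2.imwrite('pics/w1z.png',cv2.resize(im,None,fx=7,fy=7,interpolation=cv2.INTER_CUBIC))
hsv=cv2.cvtColor(im,cv2.COLOR_BGR2HSV)
```

```text
[ 5.46973241e-01  6.17530152e-02  2.65913563e-01 -1.14403029e+02] 15.23572487284729 [ 0.55291599 -0.05519884  0.102     ] [ 0.56384729 -0.0953338   0.055     ] [0.55050285 0.1249     0.038     ]
cutter [ 2.1 -4. ]
rod_end [1.7 0.2]
blade_face [-1.3  1.2]
stop [-0.5  0.8]
stop_face [-0.1  1.4]
screw_grip [-1.1 -3.3]
channel [0.4 0.3]
```

View pics/w1z.png

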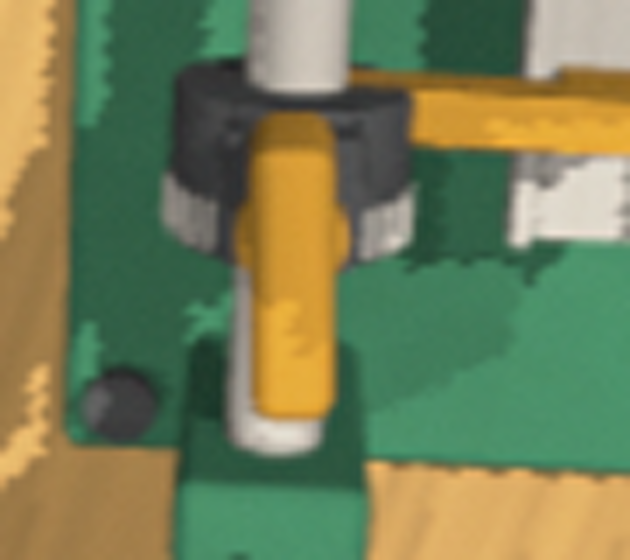

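Run:
```python
from h import *
W=optics.camera_info('wrist')
a=onz(W,[281.2,199.5],.112);b=onz(W,[281.6,239.3],.112)
print(a,b,(a+b)/2,np.linalg.norm(a-b),np.degrees(np.arctan2(-(a-b)[0],(a-b)[1])))
s=arm.observe();R=Rn.from_rotvec(s['ee_rot']).as_matrix()
print(R.T@((a+b)/2-s['position']))
```

```text
[ 0.54778313 -0.03870326  0.112     ] [ 0.55913637 -0.0705631   0.112     ] [ 0.55345975 -0.05463318  0.112     ] 0.033822268197526 19.61349994970048
[0.00105765 0.00079386 0.08073057]
```

```bash
python3 -m creep '[{"translation":[0.001,0.0008,0.02],"rot":[0,0,-0.5],"jaw":0.05},{"translation":[0,0,0.02],"rot":[0,0,0],"jaw":0.05},{"translation":[0,0,0.02],"rot":[0,0,0],"jaw":0.05},{"translation":[0,0,0.02],"rot":[0,0,0],"jaw":0.05},{"translation":[0,0,0.0145],"rot":[0,0,0],"jaw":0.05},{"translation":[0,0,0],"rot":[0,0,0],"jaw":0.05},{"translation":[0,0,0],"rot":[0,0,0],"jaw":0.05}]' 35
python3 - <<'E'
from h import *
snap('wrist','w2.png');s=arm.observe();print(s['position'],s['force'],s['ft_torque'])
E
```

```text
clock: 2.85
position: [0.5531, -0.0547, 0.0979]
ee_rot: [-1.813, -2.564, 0.001]
force: [0.5, -0.3, 0.7]
width: 0.542
[ 0.55378762 -0.05472     0.09877271] [ 0.88003009 -0.2635712   0.39676443] [ 0.05845258 -0.05732303 -0.01721619]
```

View pics/w2.png

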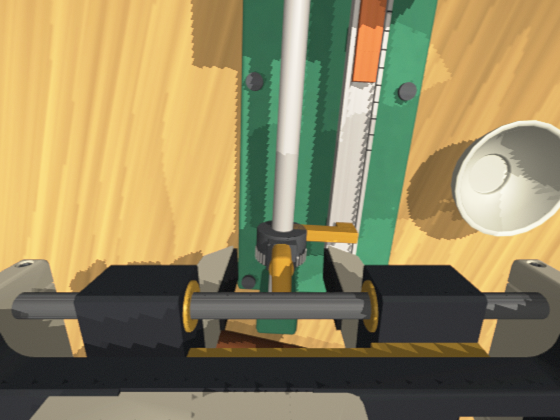

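```bash
python3 -m creep '[{"translation":[0,0,0],"rot":[0,0,0],"jaw":0.0},{"translation":[0,0,0],"rot":[0,0,0],"jaw":0.0},{"translation":[0,0,0],"rot":[0,0,0],"jaw":0.0},{"translation":[0,0,0],"rot":[0,0,0],"jaw":0.0},{"translation":[0,0,0],"rot":[0,0,0],"jaw":0.0},{"translation":[0,0,0],"rot":[0,0,0],"jaw":0.0},{"translation":[0,0,0],"rot":[0,0,0],"jaw":0.0},{"translation":[0,0,0],"rot":[0,0,0],"jaw":0.0}]' 35
python3 - <<'E'
from h import *
s=arm.observe();print(s['clock'],s['position'],s['ee_rot'],s['force'],s['ft_torque'],s['width'])
E
```

```text
clock: 3.57
position: [0.5536, -0.0548, 0.0984]
ee_rot: [1.813, 2.565, 0.0]
force: [-1.2, 0.2, 1.4]
width: 0.124
3.5667 [ 0.55357916 -0.05482983  0.09838649] [1.81324021e+00 2.56517198e+00 3.33910923e-04] [-1.16381771  0.23082657  1.43404018] [ 0.11272674 -0.06882668  0.00827434] 0.12361184654076222
```

```bash
python3 -m creep '[{"translation":[0,0,0],"rot":[0,0,-3],"jaw":0.0},{"translation":[0,0,0],"rot":[0,0,-4],"jaw":0.0},{"translation":[0,0,0],"rot":[0,0,-4],"jaw":0.0},{"translation":[0,0,0],"rot":[0,0,-4],"jaw":0.0},{"translation":[0,0,0],"rot":[0,0,0],"jaw":0.0}]' 35
python3 - <<'E'
from h import *
s=arm.observe();print(s['clock'],s['position'],s['ee_rot'],s['force'],s['ft_torque'],s['width'])
E
```

```text
clock: 3.98
position: [0.5537, -0.0548, 0.0984]
ee_rot: [1.458, 2.782, 0.001]
force: [1.3, 0.1, 2.2]
width: 0.119
3.9833 [ 0.55365975 -0.05483123  0.09838141] [1.45830629e+00 2.78222939e+00 5.35470054e-04] [1.31035992 0.1277733  2.1823226 ] [ 0.02924667 -0.06192246  0.0257449 ] 0.11896398003182942
```

Turning well with low forces; continuing to about 60° in total.

```bash
python3 -m creep '[{"translation":[0,0,0],"rot":[0,0,-5],"jaw":0.0},{"translation":[0,0,0],"rot":[0,0,-5],"jaw":0.0},{"translation":[0,0,0],"rot":[0,0,-5],"jaw":0.0},{"translation":[0,0,0],"rot":[0,0,-5],"jaw":0.0},{"translation":[0,0,0],"rot":[0,0,-5],"jaw":0.0},{"translation":[0,0,0],"rot":[0,0,-5],"jaw":0.0},{"translation":[0,0,0],"rot":[0,0,-5],"jaw":0.0},{"translation":[0,0,0],"rot":[0,0,-5],"jaw":0.0},{"translation":[0,0,0],"rot":[0,0,-5],"jaw":0.0},{"translation":[0,0,0],"rot":[0,0,0],"jaw":0.0},{"translation":[0,0,0],"rot":[0,0,0],"jaw":0.0}]' 35
python3 - <<'E'
from h import *
s=arm.observe();R=Rn.from_rotvec(s['ee_rot']).as_matrix();print(s['clock'],s['position'],R.round(4).tolist(),np.degrees(np.arctan2(-R[0,0],R[1,0])),s['force'],s['ft_torque'],s['width'],s['joints'])
snap('wrist','w3.png')
y=np.array([-np.sin(.275),np.cos(.275),0]);print('cutter y in tool',R.T@y)
E
```

```text
clock: 4.9
position: [0.5539, -0.0546, 0.0985]
ee_rot: [0.294, 3.127, 0.001]
force: [1.5, 1.2, 4.4]
width: 0.117
4.9 [ 0.55385629 -0.05461864  0.09850195] [[-0.9825, 0.1864, 0.0009], [0.1864, 0.9825, 0.0005], [-0.0008, 0.0006, -1.0]] 79.25892038977939 [1.45702503 1.20697934 4.40665912] [ 0.34489298 -0.19039317 -0.02247838] 0.11698559954616805 [ 0.23824866  0.50933285 -0.32422339  1.87835745  0.22038328  0.78767787
  1.17955835]
cutter y in tool [4.46157360e-01 8.94954509e-01 1.95351208e-04]
```

View pics/w3.png

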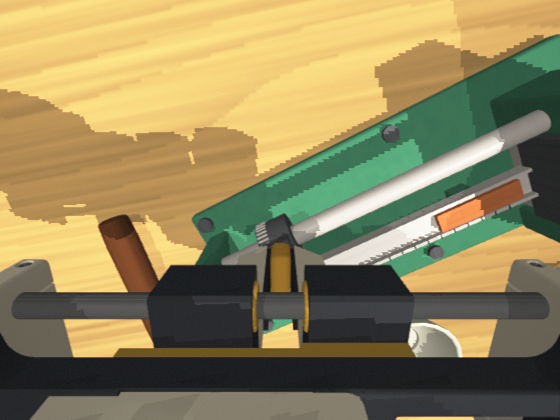

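Run:
```python
from h import *
W=optics.camera_info('wrist')
im=cv2.imread('pics/w3.png').astype(int)
P=[]
for c in range(330,500,15):
    rc=int(round(122+(545-c)*(232-122)/245.))
    col=im[rc-22:rc+22,c]
    sat=col.max(1)-col.min(1)
    m=(sat<40)&(col.min(1)>90)
    idx=np.where(m)[0]
    print(c,rc,idx.min()+rc-22 if len(idx) else None,idx.max()+rc-22 if len(idx) else None)
    if len(idx): P.append((c,(idx.min()+idx.max())/2+rc-22))
X=np.array([onz(W,p,.055) for p in P])
f=np.polyfit(X[:,1],X[:,0],1);print(np.degrees(np.arctan(-f[0])),X[:2])
```

```text
330 219 207 230
345 212 200 224
360 205 193 217
375 198 186 210
390 192 179 203
405 185 172 196
420 178 165 189
435 171 158 182
450 165 151 175
465 158 143 168
480 151 136 161
495 144 129 154
16.281954156853732 [[ 0.54383397 -0.02021203  0.055     ]
 [ 0.54114751 -0.00980091  0.055     ]]
```

Run:
```python
from h import *
W=optics.camera_info('wrist')
im=cv2.imread('pics/w3.png')[150:290,400:560];cv2.imwrite('pics/w3z.png',cv2.resize(im,None,fx=4.5,fy=4.2,interpolation=cv2.INTER_CUBIC))
yw=np.radians(16.28);ey=np.array([-np.sin(yw),np.cos(yw),0])
g=np.array([.5536,-.0547,0])
for z in(.038,.041):
  for px in([437.5,225],[434.5,217],[440,233],[525,190],[520,180],[531,187],[515,181]):
    print(z,px,ey@(onz(W,px,z)-g))
```

```text
0.038 [437.5, 225] 0.10411754764673938
0.038 [434.5, 217] 0.1041022075015068
0.038 [440, 233] 0.103803147714481
0.038 [525, 190] 0.16748621563784707
0.038 [520, 180] 0.16603453640051302
0.038 [531, 187] 0.1717604471264687
0.038 [515, 181] 0.16274359601821908
0.041 [437.5, 225] 0.1031238936239341
0.041 [434.5, 217] 0.10310877696054521
0.041 [440, 233] 0.10281407400532062
0.041 [525, 190] 0.16556937956289525
0.041 [520, 180] 0.16413884901401982
0.041 [531, 187] 0.16978134220601157
0.041 [515, 181] 0.16089585246882915
```

View pics/w3z.png

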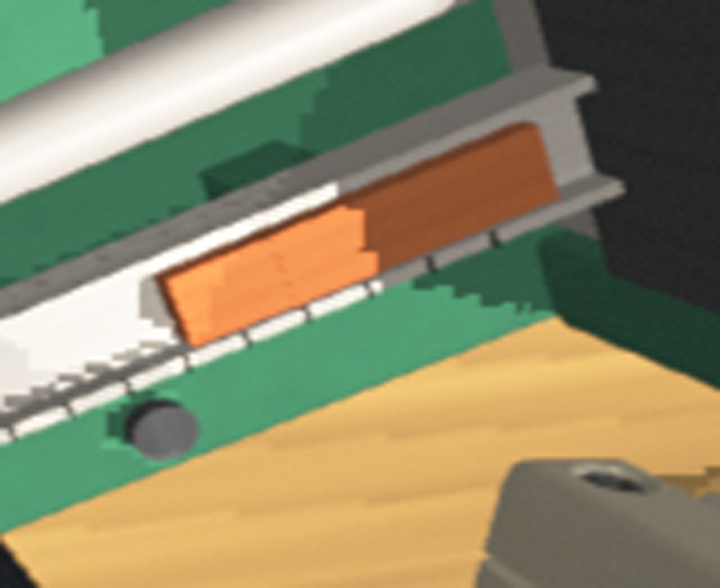

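```bash
cat > st.py <<'E'
from h import *
s=arm.observe();R=Rn.from_rotvec(s['ee_rot']).as_matrix()
yw=np.radians(16.28);ey=np.array([-np.sin(yw),np.cos(yw),0]);ex=np.array([ey[1],-ey[0],0])
d=np.array(s['position'])-np.array([.5539,-.0546,.0985])
print('t',round(s['clock'],2),'along',round(ey@d*1e3,2),'lat',round(ex@d*1e3,2),'z',round(d[2]*1e3,2),'Fal',round(ey@s['force'],2),'Flat',round(ex@s['force'],2),'Fz',round(s['force'][2],2),'T',np.round(s['ft_torque'],3),'yaw',round(np.degrees(np.arctan2(-R[0,0],R[1,0])),2),'w',round(s['width'],4),'ey_tool',(R.T@ey).round(4),'tilt',R[2].round(4))
E
python3 st.py
python3 -m creep '[{"translation":[0.00227,0.00445,0],"rot":[0,0,0],"jaw":0.0},{"translation":[0.00227,0.00445,0],"rot":[0,0,0],"jaw":0.0},{"translation":[0.00227,0.00445,0],"rot":[0,0,0],"jaw":0.0},{"translation":[0.00227,0.00445,0],"rot":[0,0,0],"jaw":0.0}]'
python3 st.py
```

```text
t 4.95 along 0.02 lat -0.07 z -0.01 Fal 0.14 Flat 1.44 Fz 3.99 T [ 0.329 -0.203  0.005] yaw 79.26 w 0.1199 ey_tool [4.544e-01 8.908e-01 1.000e-04] tilt [-7.e-04  5.e-04 -1.e+00]
clock: 5.28
position: [0.5481, -0.035, 0.0985]
ee_rot: [0.288, 3.127, 0.0]
force: [3.9, -0.7, 4.3]
width: 0.123
t 5.28 along 20.43 lat -0.09 z -0.02 Fal -1.79 Flat 3.5 Fz 4.29 T [-0.111 -0.824  0.054] yaw 79.46 w 0.1231 ey_tool [ 4.512e-01  8.924e-01 -3.000e-04] tilt [-1.1e-03  2.0e-04 -1.0e+00]
```

```bash
python3 -m creep '[{"translation":[0.00227,0.00445,0],"rot":[0,0,0],"jaw":0.0},{"translation":[0.00227,0.00445,0],"rot":[0,0,0],"jaw":0.0},{"translation":[0.00227,0.00445,0],"rot":[0,0,0],"jaw":0.0},{"translation":[0.00227,0.00445,0],"rot":[0,0,0],"jaw":0.0},{"translation":[0.00227,0.00445,0],"rot":[0,0,0],"jaw":0.0},{"translation":[0.00227,0.00445,0],"rot":[0,0,0],"jaw":0.0},{"translation":[0.00227,0.00445,0],"rot":[0,0,0],"jaw":0.0},{"translation":[0.00227,0.00445,0],"rot":[0,0,0],"jaw":0.0},{"translation":[0.00227,0.00445,0],"rot":[0,0,0],"jaw":0.0},{"translation":[0.00227,0.00445,0],"rot":[0,0,0],"jaw":0.0},{"translation":[0,0,0],"rot":[0,0,0],"jaw":0.0}]'
python3 st.py
python3 - <<'E'
from h import *
snap('wrist','w4.png')
E
```

```text
clock: 6.2
position: [0.5338, 0.014, 0.0985]
ee_rot: [0.285, 3.128, 0.002]
force: [5.1, 3.9, 4.1]
width: 0.12
t 6.2 along 71.51 lat -0.03 z -0.02 Fal 2.29 Flat 6.02 Fz 4.14 T [ 0.776 -1.149  0.021] yaw 79.57 w 0.1196 ey_tool [4.495e-01 8.933e-01 7.000e-04] tilt [-0.001   0.0013 -1.    ]
```

View pics/w4.png

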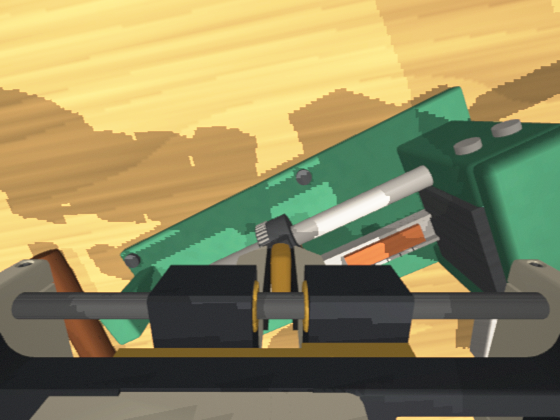

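```bash
python3 -m creep '[{"translation":[-0.0002,0.0001,-0.0002],"rot":[0,0,0],"jaw":0.0},{"translation":[0.00135,0.00268,0],"rot":[0,0,0],"jaw":0.0},{"translation":[0.00135,0.00268,0],"rot":[0,0,0],"jaw":0.0},{"translation":[0.00135,0.00268,0],"rot":[0,0,0],"jaw":0.0},{"translation":[0.00135,0.00268,0],"rot":[0,0,0],"jaw":0.0},{"translation":[0.00135,0.00268,0],"rot":[0,0,0],"jaw":0.0}]'
python3 st.py
python3 -m creep '[{"translation":[0.00045,0.00089,0],"rot":[0,0,0],"jaw":0.0},{"translation":[0.00045,0.00089,0],"rot":[0,0,0],"jaw":0.0},{"translation":[0.00045,0.00089,0],"rot":[0,0,0],"jaw":0.0},{"translation":[0.00045,0.00089,0],"rot":[0,0,0],"jaw":0.0}]'
python3 st.py
```

```text
clock: 6.75
position: [0.53, 0.0272, 0.0985]
ee_rot: [0.287, 3.127, 0.001]
force: [5.6, 0.3, 2.8]
width: 0.118
t 6.75 along 85.21 lat 0.02 z 0.04 Fal -1.27 Flat 5.51 Fz 2.79 T [ 0.147 -1.283  0.079] yaw 79.5 w 0.1184 ey_tool [ 4.506e-01  8.927e-01 -1.000e-04] tilt [-1.1e-03  5.0e-04 -1.0e+00]
clock: 7.08
position: [0.5289, 0.031, 0.0985]
ee_rot: [0.287, 3.127, 0.001]
force: [5.5, 0.0, 1.9]
width: 0.12
t 7.08 along 89.19 lat 0.02 z 0.02 Fal -1.51 Flat 5.31 Fz 1.88 T [ 0.176 -1.36   0.042] yaw 79.5 w 0.1202 ey_tool [0.4505 0.8928 0.    ] tilt [-1.e-03  5.e-04 -1.e+00]
```

```bash
python3 -m creep '[{"translation":[0.00045,0.00089,0],"rot":[0,0,0],"jaw":0.0},{"translation":[0.00045,0.00089,0],"rot":[0,0,0],"jaw":0.0},{"translation":[0.00025,0.00099,0],"rot":[0,0,0],"jaw":0.0},{"translation":[0.00045,0.00089,0],"rot":[0,0,0],"jaw":0.0},{"translation":[0.00045,0.00089,0],"rot":[0,0,0],"jaw":0.0},{"translation":[0.00045,0.00089,0],"rot":[0,0,0],"jaw":0.0}]'
python3 st.py
python3 - <<'E'
from h import *
snap('wrist','w5.png');snap('scene','s5.png')
im=cv2.imread('pics/s5.png')[150:300,270:440];cv2.imwrite('pics/s5z.png',cv2.resize(im,None,fx=4,fy=4,interpolation=cv2.INTER_CUBIC))
E
```

```text
clock: 7.58
position: [0.5273, 0.0367, 0.0985]
ee_rot: [0.288, 3.128, 0.0]
force: [4.8, -0.7, 2.6]
width: 0.125
t 7.58 along 95.08 lat 0.07 z 0.02 Fal -1.96 Flat 4.39 Fz 2.56 T [ 0.052 -1.254  0.05 ] yaw 79.49 w 0.1248 ey_tool [ 4.507e-01  8.927e-01 -1.000e-04] tilt [-8.e-04  3.e-04 -1.e+00]
```

View pics/w5.png

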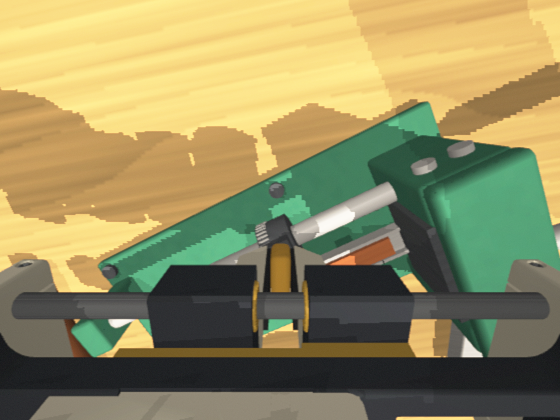

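View pics/s5z.png

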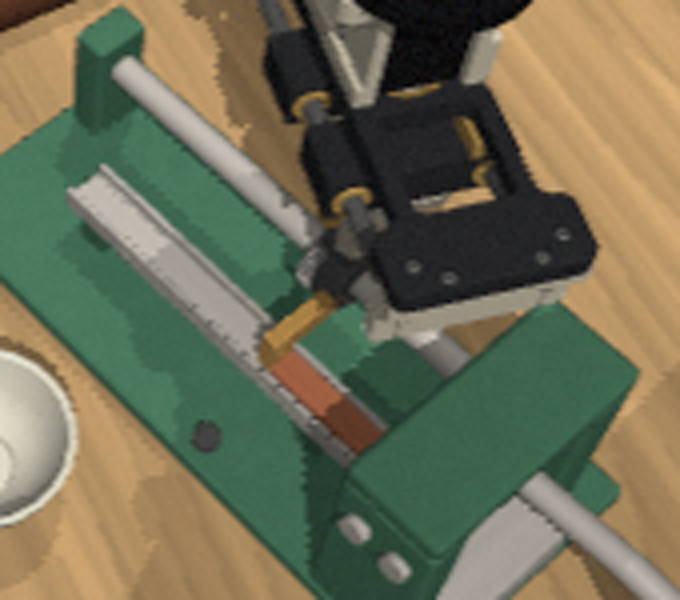

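```bash
python3 -m creep '[{"translation":[0.00035,0.00094,0],"rot":[0,0,0],"jaw":0.0},{"translation":[0.00045,0.00089,0],"rot":[0,0,0],"jaw":0.0},{"translation":[0.00045,0.00089,0],"rot":[0,0,0],"jaw":0.0},{"translation":[0.00045,0.00089,0],"rot":[0,0,0],"jaw":0.0}]'
python3 st.py
python3 -m creep '[{"translation":[0.00027,0.00053,0],"rot":[0,0,0],"jaw":0.0},{"translation":[0.00027,0.00053,0],"rot":[0,0,0],"jaw":0.0}]'
python3 st.py
```

```text
clock: 8.02
position: [0.5263, 0.0404, 0.0985]
ee_rot: [0.288, 3.128, 0.0]
force: [5.0, -1.1, 4.3]
width: 0.121
t 8.02 along 98.93 lat 0.1 z -0.01 Fal -2.49 Flat 4.5 Fz 4.35 T [ 0.027 -1.188  0.042] yaw 79.49 w 0.1211 ey_tool [ 4.507e-01  8.927e-01 -2.000e-04] tilt [-7.e-04  2.e-04 -1.e+00]
clock: 8.18
position: [0.5259, 0.0416, 0.0985]
ee_rot: [0.288, 3.128, 0.0]
force: [5.3, -0.5, 2.3]
width: 0.117
t 8.18 along 100.16 lat 0.11 z 0.03 Fal -1.93 Flat 4.97 Fz 2.3 T [-0.022 -1.209  0.016] yaw 79.49 w 0.1167 ey_tool [ 4.507e-01  8.927e-01 -2.000e-04] tilt [-8.e-04  2.e-04 -1.e+00]
```

```bash
for i in 1; do python3 -m creep '[{"translation":[0.00027,0.00053,0],"rot":[0,0,0],"jaw":0.0},{"translation":[0.00027,0.00053,0],"rot":[0,0,0],"jaw":0.0}]' >/dev/null
python3 st.py; python3 -m creep '[{"translation":[0.00018,0.00036,0],"rot":[0,0,0],"jaw":0.0},{"translation":[0.00018,0.00036,0],"rot":[0,0,0],"jaw":0.0}]' >/dev/null
python3 st.py; done
```

```text
t 8.35 along 101.31 lat 0.1 z 0.01 Fal -1.69 Flat 4.41 Fz 3.58 T [-0.03  -1.264  0.071] yaw 79.49 w 0.1165 ey_tool [ 4.507e-01  8.927e-01 -2.000e-04] tilt [-8.e-04  2.e-04 -1.e+00]
t 8.52 along 102.11 lat 0.09 z 0.01 Fal -2.18 Flat 5.02 Fz 2.99 T [ 0.008 -1.22   0.027] yaw 79.49 w 0.1217 ey_tool [ 4.507e-01  8.927e-01 -2.000e-04] tilt [-7.e-04  1.e-04 -1.e+00]
```

```bash
python3 -m creep '[{"translation":[0.00018,0.00036,0],"rot":[0,0,0],"jaw":0.0}]' >/dev/null
python3 st.py; python3 -m creep '[{"translation":[0.00018,0.00036,0],"rot":[0,0,0],"jaw":0.0}]' >/dev/null
python3 st.py;  python3 -m creep '[{"translation":[0.00018,0.00036,0],"rot":[0,0,0],"jaw":0.0}]' >/dev/null
python3 st.py
python3 - <<'E'
from h import *
snap('wrist','w6.png');snap('scene','s6.png')
a=cv2.imread('pics/s6.png')[190:280,320:440];b=cv2.imread('pics/w6.png')[180:300,300:460]
cv2.imwrite('pics/z6.png',np.vstack([cv2.resize(a,(480,300),interpolation=cv2.INTER_CUBIC),cv2.resize(b,(480,300),interpolation=cv2.INTER_CUBIC)]))
E
```

```text
t 8.6 along 102.48 lat 0.1 z 0.02 Fal -2.39 Flat 5.49 Fz 1.91 T [ 0.003 -1.241  0.02 ] yaw 79.49 w 0.1215 ey_tool [ 4.508e-01  8.926e-01 -2.000e-04] tilt [-8.e-04  2.e-04 -1.e+00]
t 8.68 along 102.9 lat 0.11 z 0.02 Fal -2.52 Flat 6.4 Fz 2.37 T [-0.018 -1.198  0.007] yaw 79.49 w 0.1243 ey_tool [ 4.507e-01  8.927e-01 -2.000e-04] tilt [-8.e-04  2.e-04 -1.e+00]
t 8.77 along 103.3 lat 0.1 z 0.02 Fal -2.41 Flat 5.49 Fz 2.54 T [ 0.011 -1.235  0.018] yaw 79.49 w 0.1237 ey_tool [ 4.508e-01  8.926e-01 -2.000e-04] tilt [-8.e-04  1.e-04 -1.e+00]
```

View pics/z6.png

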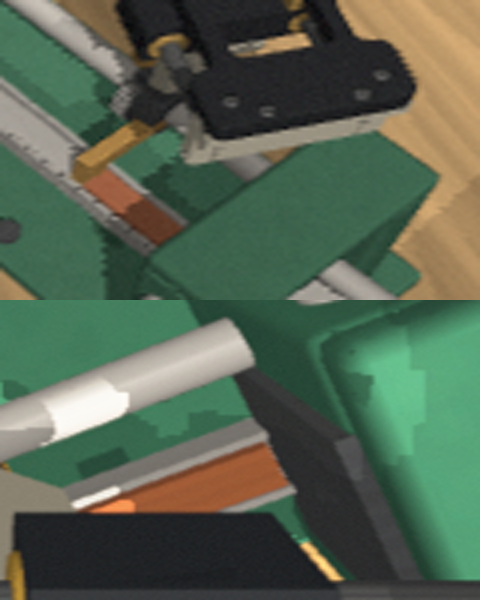

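```bash
python3 -m creep '[{"translation":[0.00018,0.00036,0],"rot":[0,0,0],"jaw":0.0}]' >/dev/null
python3 st.py|cut -c1-130; python3 -m creep '[{"translation":[0.00018,0.00036,0],"rot":[0,0,0],"jaw":0.0}]' >/dev/null
python3 st.py|cut -c1-130;  python3 -m creep '[{"translation":[0.00018,0.00036,0],"rot":[0,0,0],"jaw":0.0}]' >/dev/null
python3 st.py|cut -c1-130
```

```text
t 8.95 along 103.68 lat 0.09 z 0.01 Fal -1.91 Flat 5.72 Fz 3.73 T [-0.022 -1.255 -0.01 ] yaw 79.49 w 0.1202 ey_tool [ 4.507e-01  8
t 9.03 along 104.09 lat 0.14 z 0.01 Fal -1.87 Flat 4.87 Fz 2.52 T [ 0.002 -1.213  0.041] yaw 79.49 w 0.1243 ey_tool [ 4.507e-01  8
t 9.12 along 104.49 lat 0.11 z 0.01 Fal -1.97 Flat 4.64 Fz 3.75 T [-0.022 -1.236  0.005] yaw 79.49 w 0.1197 ey_tool [ 4.507e-01  8
```

```bash
python3 -m creep '[{"translation":[0.00018,0.00036,0],"rot":[0,0,0],"jaw":0.0}]' >/dev/null
python3 st.py|cut -c1-110; python3 -m creep '[{"translation":[0.00018,0.00036,0],"rot":[0,0,0],"jaw":0.0}]' >/dev/null
python3 st.py|cut -c1-110;  python3 -m creep '[{"translation":[0.00014,0.00027,0],"rot":[0,0,0],"jaw":0.0}]' >/dev/null
python3 st.py|cut -c1-110
```

```text
t 9.2 along 104.63 lat 0.09 z -0.0 Fal -2.94 Flat 4.87 Fz 3.15 T [-0.4   -1.332  0.021] yaw 79.48 w 0.1179 ey_
t 9.28 along 104.71 lat 0.11 z 0.03 Fal -4.44 Flat 4.81 Fz 2.17 T [-6.220e-01 -1.427e+00 -1.000e-03] yaw 79.46
t 9.37 along 104.78 lat 0.1 z 0.02 Fal -5.13 Flat 5.51 Fz 2.92 T [-0.686 -1.453  0.05 ] yaw 79.45 w 0.127 ey_t
```

```bash
python3 -m creep '[{"translation":[0.00005,0.00009,0],"rot":[0,0,0],"jaw":0.0},{"translation":[0,0,0],"rot":[0,0,0],"jaw":0.0}]' >/dev/null
python3 st.py|cut -c1-130; python3 -m creep '[{"translation":[0,0,0],"rot":[0,0,3],"jaw":0.0},{"translation":[0,0,0],"rot":[0,0,4],"jaw":0.0},{"translation":[0,0,0],"rot":[0,0,4],"jaw":0.0}]' >/dev/null
python3 st.py
```

```text
t 9.53 along 104.77 lat 0.08 z 0.03 Fal -4.87 Flat 5.11 Fz 3.1 T [-0.602 -1.421 -0.012] yaw 79.45 w 0.1218 ey_tool [ 0.4514  0.892
t 9.78 along 104.69 lat 0.05 z -0.02 Fal -4.89 Flat 5.36 Fz 2.07 T [-0.646 -1.461  0.037] yaw 68.25 w 0.1177 ey_tool [ 0.6161  0.7877 -0.0011] tilt [-1.2e-03 -4.0e-04 -1.0e+00]
```

```bash
python3 -m creep '[{"translation":[0,0,0],"rot":[0,0,4],"jaw":0.0},{"translation":[0,0,0],"rot":[0,0,4],"jaw":0.0},{"translation":[0,0,0],"rot":[0,0,4],"jaw":0.0},{"translation":[0,0,0],"rot":[0,0,3],"jaw":0.0}]' >/dev/null
python3 st.py;python3 -m creep '[{"translation":[0,0,0],"rot":[0,0,0],"jaw":0.0}]' 40 >/dev/null
python3 st.py
```

```text
t 10.12 along 104.66 lat 0.01 z -0.03 Fal -6.07 Flat 4.09 Fz 1.98 T [-0.722 -1.5    0.062] yaw 53.23 w 0.1187 ey_tool [ 0.7992  0.6011 -0.0013] tilt [-1.4e-03 -2.0e-04 -1.0e+00]
t 10.2 along 104.71 lat -0.01 z -0.04 Fal -5.22 Flat 5.05 Fz 2.17 T [-7.050e-01 -1.438e+00 -1.000e-03] yaw 53.24 w 0.1127 ey_tool [ 0.7991  0.6013 -0.0013] tilt [-1.4e-03 -3.0e-04 -1.0e+00]
```

```bash
python3 -m creep '[{"translation":[0,0,0],"rot":[0,0,4],"jaw":0.0},{"translation":[0,0,0],"rot":[0,0,4],"jaw":0.0},{"translation":[0,0,0],"rot":[0,0,4],"jaw":0.0},{"translation":[0,0,0],"rot":[0,0,4],"jaw":0.0}]' >/dev/null
python3 st.py;python3 -m creep '[{"translation":[0,0,0],"rot":[0,0,4],"jaw":0.0},{"translation":[0,0,0],"rot":[0,0,4],"jaw":0.0},{"translation":[0,0,0],"rot":[0,0,4],"jaw":0.0},{"translation":[0,0,0],"rot":[0,0,4],"jaw":0.0},{"translation":[0,0,0],"rot":[0,0,2],"jaw":0.0},{"translation":[0,0,0],"rot":[0,0,0],"jaw":0.0}]' >/dev/null
python3 st.py
```

```text
t 10.53 along 104.64 lat -0.08 z -0.1 Fal -5.87 Flat 4.73 Fz 2.09 T [-0.826 -1.403  0.043] yaw 37.24 w 0.1157 ey_tool [ 0.9339  0.3576 -0.0012] tilt [-0.0013  0.     -1.    ]
t 11.03 along 104.6 lat -0.2 z -0.14 Fal -5.86 Flat 3.58 Fz 2.02 T [-0.877 -1.384 -0.037] yaw 19.28 w 0.1179 ey_tool [ 0.9986  0.0524 -0.0014] tilt [-1.4e-03  2.0e-04 -1.0e+00]
```

```bash
python3 - <<'E'
from h import *
snap('wrist','w7.png')
b=cv2.imread('pics/w7.png')[190:310,200:360]
cv2.imwrite('pics/z7.png',cv2.resize(b,None,fx=4.5,fy=4.5,interpolation=cv2.INTER_CUBIC))
E
python3 st.py
```

```text
t 11.08 along 104.59 lat -0.2 z -0.14 Fal -5.11 Flat 5.59 Fz 0.85 T [-0.897 -1.329 -0.02 ] yaw 19.39 w 0.1182 ey_tool [ 0.9985  0.0542 -0.0014] tilt [-1.4e-03  2.0e-04 -1.0e+00]
```

View pics/w7.png

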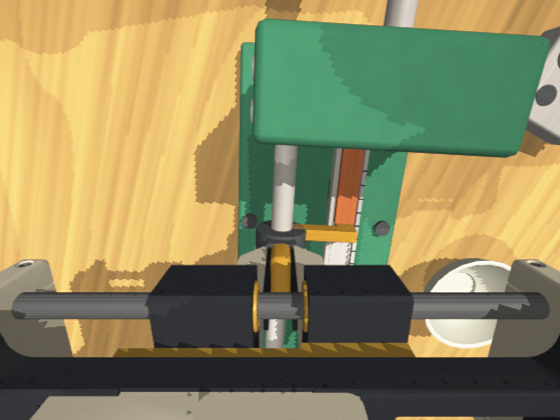

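View pics/z7.png

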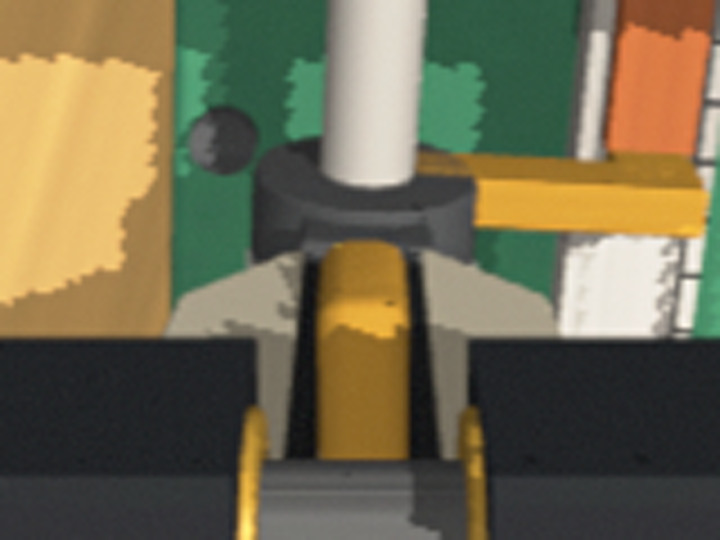

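```bash
python3 -m creep '[{"translation":[0,0,0],"rot":[0,0,3],"jaw":0.0},{"translation":[0,0,0],"rot":[0,0,0],"jaw":0.0}]' >/dev/null
python3 st.py;python3 -m creep '[{"translation":[0,0,0],"rot":[0,0,0],"jaw":0.03},{"translation":[0,0,0],"rot":[0,0,0],"jaw":0.03},{"translation":[0,0,0],"rot":[0,0,0],"jaw":0.04},{"translation":[0,0,0],"rot":[0,0,0],"jaw":0.04},{"translation":[0,0,0],"rot":[0,0,0],"jaw":0.04}]' >/dev/null
python3 st.py
python3 - <<'E'
from h import *
snap('wrist','w8.png')
E
```

```text
t 11.25 along 104.61 lat -0.22 z -0.16 Fal -5.89 Flat 3.91 Fz 0.77 T [-0.784 -1.307 -0.059] yaw 16.25 w 0.1177 ey_tool [ 1.0e+00 -5.0e-04 -1.2e-03] tilt [-1.2e-03  2.0e-04 -1.0e+00]
t 11.67 along 106.13 lat -1.14 z -0.51 Fal 0.03 Flat 0.11 Fz -0.07 T [ 0.038  0.037 -0.023] yaw 16.52 w 0.4169 ey_tool [1.0e+00 4.1e-03 5.0e-04] tilt [ 5.0e-04 -1.8e-03 -1.0e+00]
```

View pics/w8.png

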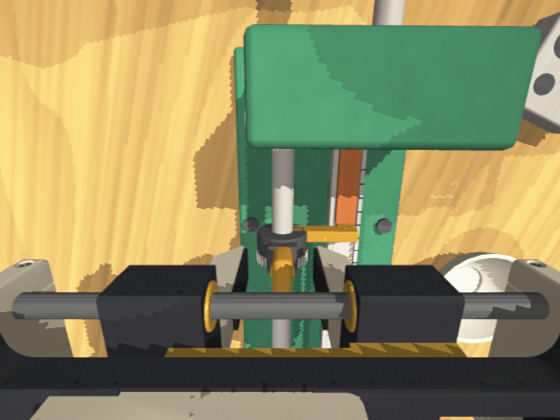

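```bash
python3 -m creep '[{"translation":[0,0,-0.01],"rot":[0,0,0],"jaw":0.05},{"translation":[0,0,-0.015],"rot":[0,0,0],"jaw":0.06},{"translation":[0,0,-0.02],"rot":[0,0,0],"jaw":0.06},{"translation":[0,0,-0.02],"rot":[0,0,0],"jaw":0.06},{"translation":[0,0,-0.02],"rot":[0,0,0],"jaw":0.06},{"translation":[0,0,-0.015],"rot":[0,0,0],"jaw":0.06},{"translation":[-0.02,0,0],"rot":[0,0,0],"jaw":0.06},{"translation":[-0.02,0,0],"rot":[0,0,0],"jaw":0.06},{"translation":[0,0,0],"rot":[0,0,0],"jaw":0.06}]' >/dev/null
python3 look.py w9.png
python3 - <<'E'
from h import *
b=cv2.imread('pics/w9.png')[60:230,230:390]
cv2.imwrite('pics/z9.png',cv2.resize(b,None,fx=3.5,fy=3.5,interpolation=cv2.INTER_CUBIC))
E
```

```text
cutter [([301.6, 144.9], 0.87), ([280.7, 157.5], 0.57)] 
rod_end [([280.5, 290.1], 0.69)] 
blade_face [([327.9, 81.7], 0.57)] 
stop [([280.7, 159.2], 0.7)] 
stop_face [([325.0, 144.4], 0.59), ([327.0, 78.6], 0.55)] 
screw_grip [([278.5, 167.4], 0.65), ([279.9, 159.1], 0.47)] [0.5229 0.0446 0.102 ]
channel [([320.7, 177.8], 0.69)] 
12.8667 [0.5352196  0.00917608 0.19842625] [[-0.285, 0.958, -0.0], [0.958, 0.285, 0.0], [0.0, -0.0, -1.0]] [0.441336   0.0225812  1.35370523] [ 0.0616342   0.03292458 -0.00893099] 0.6500279980953281
tcp px [np.float64(281.08936960459073), np.float64(265.18563007448023)]
```

View pics/w9.png

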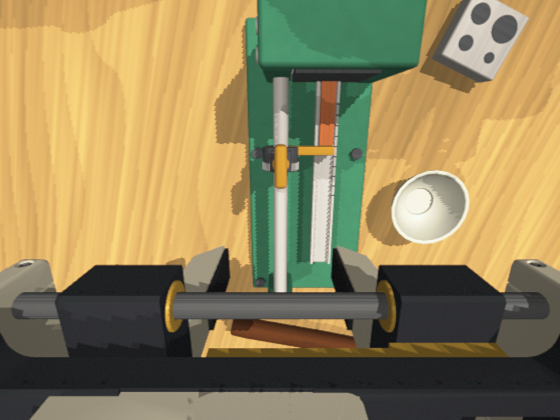

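View pics/z9.png

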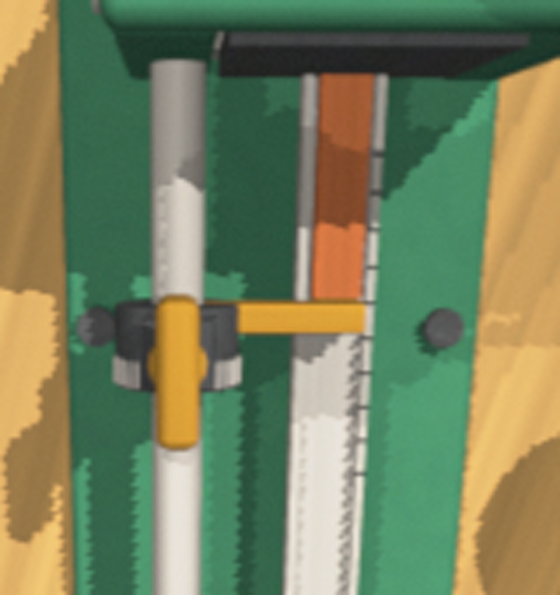

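```bash
python3 -c "
from cell import arm
print(arm.sign_off())"
```

```text
the job is handed in; nothing more can be done
None
```

I set the stop to the blank, tightened the thumb screw again and handed the job in at about 13 s of the 54 s allowed.

- **Loosening:** I gripped the screw's tab and turned it about 60° counter-clockwise, to roughly 1.1 rad, before moving the stop.
- **Sliding:** I slid the stop about 104.6 mm, with small steps at the end. It nipped the blank when the push along the rod rose from about 2 N to about 5 N. That puts roughly 3 to 4 N on the blank, well under the 12 N limit.
- **Tightening:** While still holding that push, which read 5 to 6 N throughout, I turned the screw clockwise to about 0 rad, then let go and backed away.

**Last checks:**
- The final wrist picture shows the tab parallel to the rod, so the screw reads about 0.
- It also shows the brass finger against the blank with no visible gap, and the blank running up to the blade.
- The bowl and block looked undisturbed, and only the hammer's handle was in view. The arm never went near any of them.

**What did not fully agree:**
- The wrist's moment sensor did not clearly show the expected 0.2 Nm while tightening. I judged tightness from the tab's angle, and saw no slip in the jaws.
- A side force of about 4 to 5 N stayed on the grip until I released it.
- Contact came about 2 mm further along than I had estimated from the pictures, which is within the camera error.

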